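# Stand the toppled beaker under the water dispenser and hold the spout arm out at its mark

## Task

Get the water dispenser ready to fill the beaker: first stand the toppled beaker upright in the middle of the round drip tray and let go of it. Then squeeze the grip on the end of the spout arm so that its blue lock button is pressed in, draw the arm out until its green pointer is level with the red index on the scale, and finish still holding the grip there, because the arm springs back if it is let go. Leave the other things on the bench where they are.

Things in the scene. Friction and masses are not known exactly. Their poses are not given: they have to be found in the camera images.
- beaker: open frosted plastic beaker, 56 mm outside diameter, 80 mm tall, wall 3 mm, about 60 g. Origin at its centre (on its axis, half-way up); its own x axis runs along the beaker from bottom to mouth. It starts lying on its side on the bench, mouth pointing outward from the robot's base (within about 35 degrees).
- tray_top (a point): centre of the top face of the fixed round steel drip tray, 120 mm diameter, 8 mm high (this point is at that height), a white ring of 65 mm diameter round its middle. When the pointer is level with the index, the spout is straight above this point. z is up.
- lock_button (a joint): travel (m) of the round blue lock button, 16 mm diameter, in the +x face of the grip. At 0 it stands 6 mm out of the face; pressed inward it counts up, flush at 0.006, end at 0.007. Takes 2 N to start, 5.5 N when flush. The catch that locks the arm is free from 0.004 on. It holds the arm only in its home position.
- pointer (a point): top of the green pointer that stands out of the slot in the top of the arm's fixed aluminium sleeve, 32 mm above the arm's centre line; it moves with the arm and lies 220 mm behind (+y of) the grip. Same axes as the grip.
- index: red index clip over the fixed sleeve, set somewhere on its centimetre scale. Origin on the sleeve's centre line at the height of the pointer's top, in the plane of the clip's two thin upright fins that mark the place. Same axes as the grip: the pointer is level with it when both have the same place along y. 120 to 180 mm from the pointer at the start.
- wash_bottle: standing wash bottle, 60 mm diameter, 150 mm tall, red cap; not to be disturbed. Origin under its centre.
- reagent_bottle: standing amber bottle with blue cap, 56 mm diameter, 100 mm tall; not to be disturbed. Origin under its centre.
- tip_box: yellow box with white lid, 87 x 122 x 61 mm, not to be disturbed. Origin under its centre.
- dispenser: fixed white dispenser: foot 150 x 130 mm, 62 mm column, head 220 mm high with a hose bow up to 270 mm. Origin under the column's centre on the bench, axes as the grip's. Its aluminium sleeve (38 mm wide, 40 mm high) runs along -y with its centre line 175 mm above the bench, its mouth 250 mm from the column's centre. The grip starts 270 mm from it.
- spout (a point): lower tip of the blue spout nozzle, 120 mm above the bench, 110 mm straight below the grip's origin. Between them is the arm's white end block (36 x 36 mm, top 35 mm below the grip's origin).
- spout_arm: telescoping spout arm, given at its grey upright grip: 30 x 30 mm (x, y), from 33 mm below to 25 mm above its origin, top free. Origin on the grip's centre line, level with the lock button. x: horizontal, across the arm, towards the button's face (squeeze across x). y: horizontal, back to the column (draw out along -y, at most 190 mm). A spring pulls it home with 3 to 5 N, friction 0.5 N.
Things that resemble listed ones, but are neither listed nor needed, are in the scene too. What is shaped like the beaker but black, brown or turquoise is not meant.

How it is judged (in metres and radians):
On the way, in this order (a step that is already met when the one before it is completed fails the run):
1. the beaker stands upright in the middle of the drip tray, let go, with the spout arm still home (angle between beaker's own x axis and vertical below 0.08 rad and horizontal distance between beaker and tray_top below 0.018 m and z of beaker in the frame of tray_top below 0.045 m and contact force between the fingers and beaker below 0.05 N and linear speed of beaker below 0.03 m/s and y of pointer in the frame of dispenser above -0.055 m), for 0.2 s.
2. the lock button is pressed in (value of joint lock_button above 0.004 m), for 0.05 s.
3. the arm is drawn out to the index (y of pointer in the frame of index between -0.005 and 0.005 m), for 0.1 s.
At the end, for the whole second after the job is handed in: The fingers still hold the grip (more than 2 N), the pointer is still and within 5 mm (half a scale division) of the index along the scale, and the beaker stands untouched and upright (within 0.08 rad) on the tray, its centre within 18 mm of the tray's (all of step 3 and contact force between the fingers and spout_arm above 2 N and angle between beaker's own x axis and vertical below 0.08 rad and horizontal distance between beaker and tray_top below 0.018 m and z of beaker in the frame of tray_top below 0.045 m and linear speed of beaker below 0.02 m/s and contact force between each of the arm, the fingers and beaker below 0.05 N and linear speed of spout_arm below 0.01 m/s); the arm keeps its last pose, push and grip.
It fails at once if the wash bottle, the reagent bottle or the tip box is shifted by more than 20 mm (distance of any of wash_bottle, reagent_bottle, tip_box from where it was at the start of the episode above 0.02 m).
It also fails if it takes over 64 s, if anything falls off the work surface, if the arm or the gripper's body presses on something with over 40 N, if the wrist force passes 120 N, or if a joint passes its speed limit or range.

## Robot

A 6-joint arm with a two-finger parallel gripper is mounted at the origin on the work surface. World frame = base frame: x ahead of the robot, y to its left, z up, the work surface at z = 0. Lengths are in mm, angles in rad, forces in N, time in s.
With the tool pointing down it reaches from about 325 to 750 mm from the base axis. Payload 7.6 kg.
Tool frame: the origin (TCP) lies midway between the tips of the shut fingers; the grasp point (between the pads) lies 19 mm behind it (bot.pinch_z is the distance from the TCP to the grasp point, in mm); z points along the fingers, y is the line along which they close (so a half turn about z gives the same grasp; the last joint's range is limited). The gripper opens to 85 mm and grips with 20 to 120 N. Pads are 22 mm wide; open, the fingers measure 114 mm over their backs; the gripper's body (76 mm by 85 mm) begins 54 mm behind the grasp point. The pads swing forward as they close: fully open they stand 13 mm farther back than shut.
Start: joints at [1.083, 0.052, 1.401, -0, 1.689, -0.07], TCP at [213.006, 479.869, 231.323] pointing down, gripper open.
Joint ranges: [-2.9, 2.9], [-0.91, 2.17], [0.12, 2.37], [-1.06, 4.2], [0.26, 2.73], [-2.93, 2.93]. Speed limits (rad/s): [2.57, 2.57, 3.01, 3.14, 3.14, 3.14].

## Interface

Orientations are given as a rotation vector (axis times angle).
In Python, from workcell import bot gives the robot as it stands.
- The arm moves only by the tool drive_tool, never from a script. Its argument "rows" is a list of rows, each an object with "twist": the turn, a rotation vector about the tool's x, y, z in rad, a list of three; "delta_pos": the shift along the tool's x, y, z in cm, a list of three; "fingers": the closure, from -1 (fully open) to 1 (shut). A call has 1 to 8 rows; each row shifts and turns the commanded pose from where the row before left it, along the tool's axes as they then stand; what a row does not reach is not made up. A row lasts 1/10 s, in which the tool goes at most 50 mm and 8.59 degrees, less where a joint would pass 70% of its speed; a pose out of reach is approached as far as the arm can. A call with a gripper value outside its range is refused whole. The fingers move at their own pace and stop on an object; "force" is the grip in N (left out, the last holds). Time passes only in rows, so rows that do not move let the fingers close. It gives the time, the measured TCP pose, the force, the opening and the grip force at its end, in the units of the state.
- bot.sense(): the state, without advancing time (a new reading comes with each control period).
- bot.read_camera(name): name is "scene" or "top" or "wrist"; returns a dict with "img" (384x512x3 uint8, blue, green, red), "K" (3x3 intrinsics, pixels), "k1" (the pictures are not rectified: a ray, as slopes to the right and down, at radius r is drawn at 1 + k1 r^2 times it, then the intrinsics apply), "rvec" (rotation vector, rad) and "tvec" (3), from world to camera coordinates, as OpenCV has them. Camera axes: x right, y down, z forward; pixel columns grow to the right and rows downward; lengths in mm; the calibration is good to about 2 mm. A picture is of the moment at which its call begins. There is no depth.
- bot.job_done(): hands the job in; it is judged then, once.
The state is a dict: "time_s": time; "qpos": joint angles; "joint_vel": joint speeds; "joint_efforts": joint torques, N m; "eef_pos": TCP position; "tcp_rot": TCP orientation; "ft_force": force on the tool from outside, world axes, zero at the start; "torque": the same for the moment, N m; "opening": finger opening in mm; "grip_force": force on a finger pad.
Only numpy, scipy, OpenCV 4.12 (cv2) and the standard library are available. Lean on these libraries where they do the work, as an engineer would, in place of code of your own. Each camera call takes 0.05 s, during which the arm holds its last target. There are 200 camera calls.

## Working session

There is one attempt and no reset: what is moved stays moved. The work goes in short steps, Python scripts to look and compute and a tool call to move; the robot and the scene stay as the last step left them, time stands still between calls to the robot, and variables do not carry over. Pictures are saved under pics/ and viewed, at most 10 in all, crops included, and the job is handed in when it is done.

Besides the shell and the picture viewer there is one more tool, called after "Request:" by a JSON object that holds its "fn" and its "kwargs", one argument or row to a line. drive_tool: Moves the arm, as the interface text tells. Its arguments: {"type":"object","properties":{"rows":{"type":"array","items":{"type":"object","properties":{"twist":{"type":"array","items":{"type":"number"}},"delta_pos":{"type":"array","items":{"type":"number"}},"fingers":{"type":"number"}}}},"force":{"type":"number"}},"required":["rows"]}

```bash
mkdir -p pics; cat > h.py <<'E'
import numpy as np, cv2
from scipy.spatial.transform import Rotation as R
from workcell import bot
def shot(n,f):
    c=bot.read_camera(n); cv2.imwrite('pics/'+f+'.png',c['img']); np.savez('pics/'+f+'.npz',**{k:np.array(v) for k,v in c.items()}); return c
def load(f): return dict(np.load('pics/'+f+'.npz'))
def ray(c,uv):
    d=np.array([c['k1'],0,0,0,0],float)
    p=cv2.undistortPoints(np.array([[uv]],float),c['K'],d)[0,0]
    M=R.from_rotvec(c['rvec'].ravel()).as_matrix()
    return -M.T@c['tvec'].ravel(), M.T@np.array([p[0],p[1],1])
def onz(f,uv,z):
    o,d=ray(load(f),uv); return (o+d*(z-o[2])/d[2]).round(1)
def proj(f,P):
    c=load(f); return cv2.projectPoints(np.array(P,float).reshape(-1,3),c['rvec'],c['tvec'],c['K'],np.array([c['k1'],0,0,0,0],float))[0][:,0].round(1)
def tri(pts):
    A=np.zeros((3,3));b=np.zeros(3)
    for f,uv in pts:
        o,d=ray(load(f),uv); d/=np.linalg.norm(d); Q=np.eye(3)-np.outer(d,d); A+=Q;b+=Q@o
    return np.linalg.solve(A,b).round(1)
E
python3 - <<'E'
from h import *
for n in('scene','top'):
    c=shot(n,n+'0'); cv2.imwrite('pics/%s0b.png'%n,cv2.resize(c['img'],(800,600),interpolation=cv2.INTER_CUBIC)); print(n,ray(load(n+'0'),(256,192)))
s=bot.sense();print(s,bot.pinch_z)
E
```

```text
scene (array([1238.22702156,  550.26877036,  889.12363428]), array([-0.5600714 , -0.52337857, -0.64231769]))
top (array([ 445.55115528,   -5.27203898, 1340.76629492]), array([ 0.1349936 , -0.01866969, -0.99071119]))
{'time_s': 0.1, 'qpos': array([ 1.08270771e+00,  5.27635143e-02,  1.40166101e+00, -4.07870725e-06,
        1.68862339e+00, -7.03158943e-02]), 'joint_vel': array([-0.00096686, -0.00225645, -0.00357981,  0.00024258,  0.0003811 ,
       -0.00013293]), 'joint_efforts': array([ 1.35843235e-03, -3.82575488e+01, -3.60988855e+01, -2.46980403e-05,
        4.70436498e-03,  4.26934878e-05]), 'eef_pos': array([212.85844518, 479.59800877, 230.54294138]), 'tcp_rot': array([-6.51392164e-01, -3.07291271e+00,  2.19887164e-03]), 'ft_force': array([-0.52061035,  0.09120238,  0.54355064]), 'torque': array([-0.00230007, -0.00948711,  0.0191912 ]), 'grip_force': 0.0, 'opening': 85.62538472475984} 18.700000000000003
```

View pics/scene0b.png

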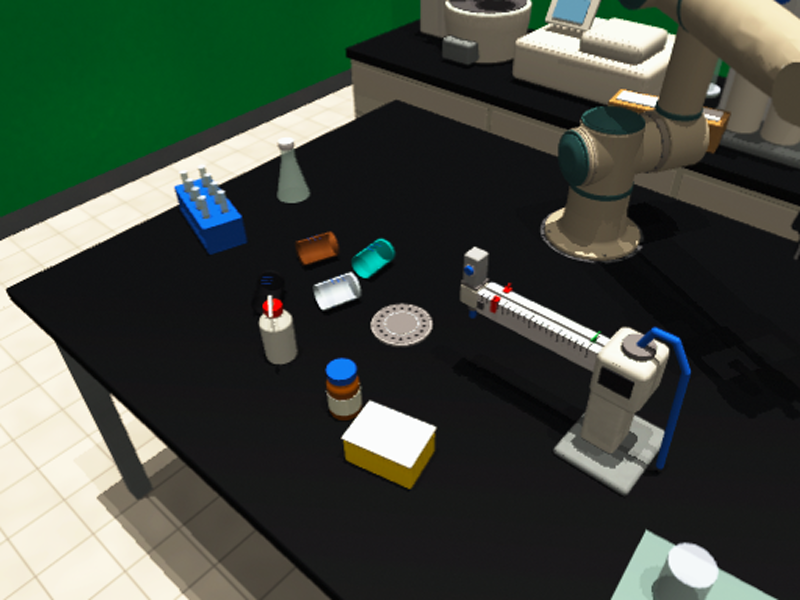

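View pics/top0b.png

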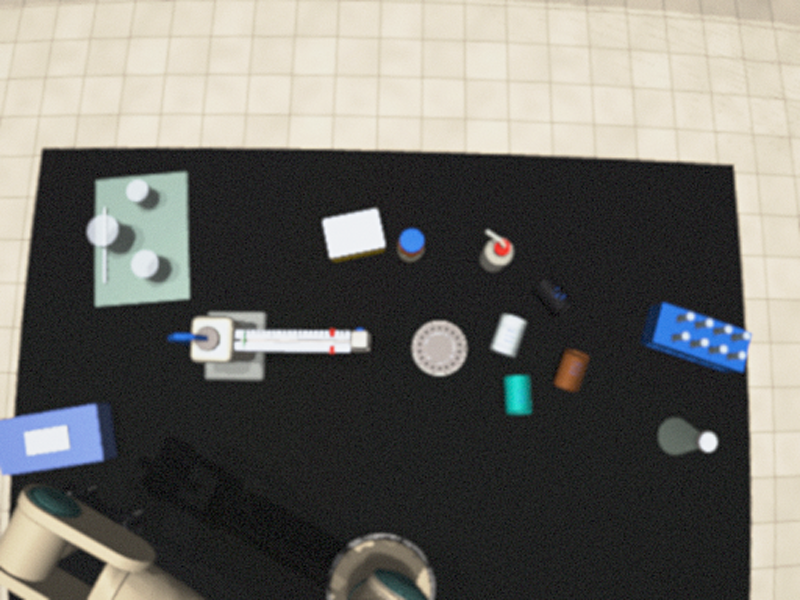

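The white beaker lies at scene (337,291) / top (508,335). The tray is at top (439,348), the grip at top (360,341) with its button facing up the image (+x), the red index at top (332,341) and the green pointer at top (243,338). I'll zoom in for detail.

```bash
python3 - <<'E'
from h import *
t=load('top0')['img'];s=load('scene0')['img']
def z(im,x,y,w,h): return cv2.resize(im[y:y+h,x:x+w],(400,300),interpolation=cv2.INTER_CUBIC)
# beaker/tray top: x260-350,y190-250 ; arm top ; beaker scene ; arm scene
o=np.vstack([np.hstack([z(t,255,180,96,72),z(t,140,180,104,78)]),np.hstack([z(s,190,165,96,72),z(s,288,155,112,84)])])
cv2.imwrite('pics/crops.png',o)
E
```

```text
(no output)
```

View pics/crops.png

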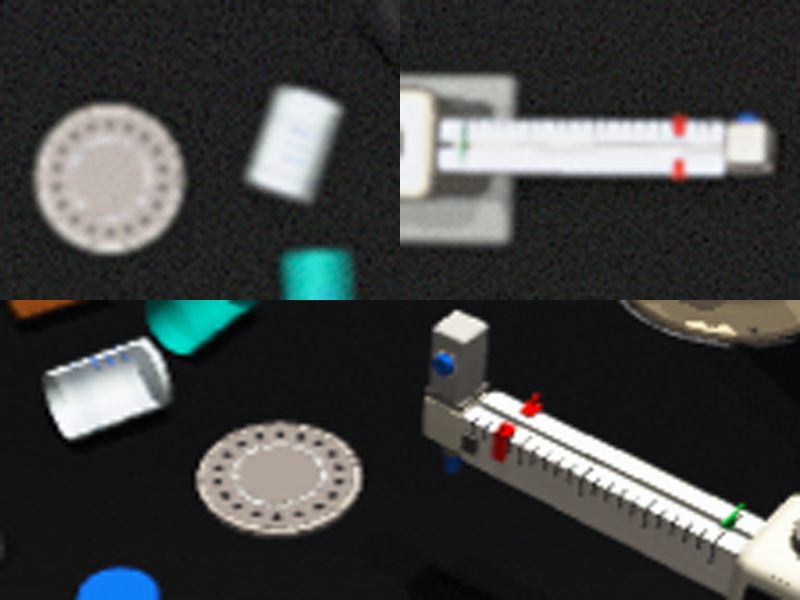

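```bash
python3 - <<'E'
from h import *
def px(u,v,x,y,s): return (x+(u+.5)/s-.5,y+(v+.5)/s-.5)
a=lambda u,v:px(u,v,255,180,400/96)
b=lambda u,v:px(u-400,v,140,180,400/104)
c=lambda u,v:px(u,v-300,190,165,400/96)
d=lambda u,v:px(u-400,v-300,288,155,400/112)
cor=[onz('top0',a(*p),28) for p in((283,87),(343,108),(310,203),(247,178))]; print('beaker top',cor)
m=(cor[0]+cor[1])/2;q=(cor[2]+cor[3])/2;print(m,q,(m+q)/2,np.linalg.norm(m-q),np.linalg.norm(cor[0]-cor[1]),np.degrees(np.arctan2(*(m-q)[1::-1])))
print('beaker scene c',[onz('scene0',c(*p),z) for p,z in (((108,390),28),)])
print('tray',onz('top0',a(110,179),8),onz('scene0',c(279,477),8))
print('tray edges',[onz('scene0',c(*p),8) for p in((196,477),(362,477),(279,421),(279,533))])
print('pointer',onz('top0',b(464,140),207),onz('scene0',d(743,505),207),tri([('top0',b(464,140)),('scene0',d(743,505))]))
for p in((679,122),(679,172)): print('fin',onz('top0',b(*p),207))
for p in((540,393),(508,425)): print('fin',onz('scene0',d(*p),207))
print('grip',onz('top0',b(748,144),255)); 
print('griptop scene',[onz('scene0',d(*p),255) for p in((461,311),(488,327),(432,323),(460,343))])
print('sleeve',onz('top0',b(725,150),195),onz('top0',b(440,146),195))
print('foot',[onz('top0',b(*p),10) for p in((516,76),(516,244))])
for n,p,z in(('wash cap',(502,248),140),('reag',(411,240),100),('teal',(518,395),28),('brown',(572,370),28),('black',(553,296),28),('tip',(354,233),61)): print(n,onz('top0',(p[0]/1.5625,p[1]/1.5625),z))
E
```

```text
beaker top [array([ 599.6, -259.9,   28. ]), array([ 583.1, -310.1,   28. ]), array([ 504.2, -281.9,   28. ]), array([ 523.9, -229.7,   28. ])]
[ 591.35 -285.     28.  ] [ 514.05 -255.8    28.  ] [ 552.7 -270.4   28. ] 82.63128947317725 52.84212334870737 -20.69400929454276
beaker scene c [array([ 549. , -268.3,   28. ])]
tray [ 522.3 -118.8    8. ] [ 522.2 -118.4    8. ]
tray edges [array([ 561.7, -164.9,    8. ]), array([482.9, -72.1,   8. ]), array([ 474.8, -160.8,    8. ]), array([566.3, -78.9,   8. ])]
pointer [522.4 265.9 207. ] [506.2 268.2 207. ] [519.4 268.2 216.2]
fin [539.9 101.3 207. ]
fin [501.7 100.  207. ]
fin [494.6 101.4 207. ]
fin [538.1 105.  207. ]
grip [520.8  45.8 255. ]
griptop scene [array([506.2,  37.6, 255. ]), array([509.5,  63.4, 255. ]), array([530.7,  30.8, 255. ]), array([536.8,  59.7, 255. ])]
sleeve [520.   66.2 195. ] [518.1 287.3 195. ]
foot [array([594.7, 268.6,  10. ]), array([444.1, 261.8,  10. ])]
wash cap [ 721.1 -235.2  140. ]
reag [742.8 -49.6 100. ]
teal [ 421.3 -290.2   28. ]
brown [ 476.9 -411.1   28. ]
black [ 640.4 -370.8   28. ]
tip [765.   73.4  61. ]
```

```bash
cat >> h.py <<'E'
def delta(target, Rm=None):
    "cm in tool axes from measured pose to target TCP mm"
    s=bot.sense(); M=R.from_rotvec(s['tcp_rot']).as_matrix()
    return (M.T@(np.array(target)-s['eef_pos'])/10).round(2)
E
python3 - <<'E'
from h import *
print([a for a in dir(bot) if a[0]!='_'])
print(delta([390,105,300]),delta([552.7,-270.4,300]))
print(R.from_rotvec(bot.sense()['tcp_rot']).as_matrix().round(3))
E
```

```text
['PlanningError', 'job_done', 'pinch_z', 'read_camera', 'sense']
[-31.39 -27.06  -6.91] [-61.49 -54.77  -6.87]
[[-0.914  0.406 -0.001]
 [ 0.406  0.914 -0.001]
 [ 0.    -0.001 -1.   ]]
```

Request:
{"fn": "drive_tool", "kwargs": {
  "rows": [
    {"delta_pos": [0, 0, -3.5], "fingers": -1},
    {"delta_pos": [0, 0, -3.5]},
    {"delta_pos": [-3, -2.7, 0]},
    {"delta_pos": [-3, -2.7, 0]},
    {"delta_pos": [-3, -2.7, 0]},
    {"delta_pos": [-3, -2.7, 0]},
    {"delta_pos": [-3, -2.7, 0]},
    {"delta_pos": [-3, -2.7, 0]}
  ]
}}

```text
invalid input at $.rows[0]: expected keys twist, delta_pos, fingers
```

Request:
{"fn": "drive_tool", "kwargs": {
  "rows": [
    {"twist": [0, 0, 0], "delta_pos": [0, 0, -3.5], "fingers": -1},
    {"twist": [0, 0, 0], "delta_pos": [0, 0, -3.5], "fingers": -1},
    {"twist": [0, 0, 0], "delta_pos": [-3, -2.7, 0], "fingers": -1},
    {"twist": [0, 0, 0], "delta_pos": [-3, -2.7, 0], "fingers": -1},
    {"twist": [0, 0, 0], "delta_pos": [-3, -2.7, 0], "fingers": -1},
    {"twist": [0, 0, 0], "delta_pos": [-3, -2.7, 0], "fingers": -1},
    {"twist": [0, 0, 0], "delta_pos": [-3, -2.7, 0], "fingers": -1},
    {"twist": [0, 0, 0], "delta_pos": [-3, -2.7, 0], "fingers": -1}
  ]
}}

```text
time_s: 0.9
eef_pos: [312.0, 257.2, 301.0]
tcp_rot: [-0.651, -3.073, 0.0]
ft_force: [1.1, -0.1, -0.3]
opening: 85.1
grip_force: 0.0
```

Request:
{"fn": "drive_tool", "kwargs": {
  "rows": [
    {"twist": [0, 0, 0], "delta_pos": [-3.5, -3.1, 0], "fingers": -1},
    {"twist": [0, 0, 0], "delta_pos": [-3.5, -3.1, 0], "fingers": -1},
    {"twist": [0, 0, 0], "delta_pos": [-3.5, -3.1, 0], "fingers": -1},
    {"twist": [0, 0, 0], "delta_pos": [-3.5, -3.1, 0], "fingers": -1},
    {"twist": [0, 0, 0], "delta_pos": [-3.5, -3.1, 0], "fingers": -1},
    {"twist": [0, 0, 0], "delta_pos": [-3.5, -3.1, 0], "fingers": -1},
    {"twist": [0, 0, 0], "delta_pos": [-3.5, -3.1, 0], "fingers": -1},
    {"twist": [0, 0, 0], "delta_pos": [-3.5, -3.1, 0], "fingers": -1}
  ]
}}

```text
time_s: 1.7
eef_pos: [467.4, -83.5, 301.0]
tcp_rot: [-0.652, -3.073, -0.0]
ft_force: [-0.0, 1.6, 0.3]
opening: 85.2
grip_force: 0.0
```

Request:
{"fn": "drive_tool", "kwargs": {
  "rows": [
    {"twist": [0, 0, 0], "delta_pos": [-3, -2.7, 0], "fingers": -1},
    {"twist": [0, 0, 0], "delta_pos": [-3, -2.7, 0], "fingers": -1},
    {"twist": [0, 0, 0], "delta_pos": [-3, -2.7, 0], "fingers": -1},
    {"twist": [0, 0, 0], "delta_pos": [-3, -2.7, 0], "fingers": -1},
    {"twist": [0, 0, -0.055], "delta_pos": [0, 0, 0], "fingers": -1},
    {"twist": [0, 0, 0], "delta_pos": [0, 0, 0], "fingers": -1}
  ]
}}

```text
time_s: 2.3
eef_pos: [532.9, -229.8, 299.7]
tcp_rot: [-0.568, -3.087, -0.002]
ft_force: [0.4, 0.2, -0.6]
opening: 85.0
grip_force: 0.0
```

```bash
python3 - <<'E'
from h import *
s=bot.sense();print(s['time_s'],s['qpos'].round(4).tolist(),s['eef_pos'].round(2).tolist());M=R.from_rotvec(s['tcp_rot']).as_matrix();print(M.round(3))
print(np.degrees(np.arctan2(M[1,1],M[0,1])),delta([552.7,-270.4,200]))
E
```

```text
2.3 [-0.4708, 0.2088, 1.0949, 0.0002, 1.8406, -1.6779] [532.86, -229.77, 299.75]
[[-0.935  0.356 -0.002]
 [ 0.356  0.935  0.001]
 [ 0.003  0.    -1.   ]]
69.16071177236402 [-3.33 -3.1   9.96]
```

Request:
{"fn": "drive_tool", "kwargs": {
  "rows": [
    {"twist": [0, -0.14, 0], "delta_pos": [0, 0, 0], "fingers": -1},
    {"twist": [0, -0.14, 0], "delta_pos": [0, 0, 0], "fingers": -1},
    {"twist": [0, -0.14, 0], "delta_pos": [0, 0, 0], "fingers": -1},
    {"twist": [0, -0.14, 0], "delta_pos": [0, 0, 0], "fingers": -1},
    {"twist": [0, 0, 0], "delta_pos": [0, 0, 0], "fingers": -1},
    {"twist": [0, 0, 0], "delta_pos": [0, 0, 0], "fingers": -1}
  ]
}}

```text
time_s: 2.9
eef_pos: [532.6, -228.3, 302.2]
tcp_rot: [0.467, 2.546, -0.133]
ft_force: [0.1, 0.6, 1.1]
opening: 85.5
grip_force: 0.0
```

```bash
python3 - <<'E'
from h import *
s=bot.sense();print(s['time_s'],s['qpos'].round(4).tolist(),s['eef_pos'].round(2).tolist(),s['tcp_rot'].round(4).tolist())
E
```

```text
2.9 [-0.5054, -0.2228, 1.6036, 0.081, 1.2077, -1.7205] [532.56, -228.25, 302.2] [0.4672, 2.5462, -0.1335]
```

Request:
{"fn": "drive_tool", "kwargs": {
  "rows": [
    {"twist": [0, 0.14, 0], "delta_pos": [0, 0, 0], "fingers": -1},
    {"twist": [0, 0.14, 0], "delta_pos": [0, 0, 0], "fingers": -1},
    {"twist": [0, 0.14, 0], "delta_pos": [0, 0, 0], "fingers": -1},
    {"twist": [0, 0.14, 0], "delta_pos": [0, 0, 0], "fingers": -1},
    {"twist": [0, 0.14, 0], "delta_pos": [0, 0, 0], "fingers": -1},
    {"twist": [0, 0.14, 0], "delta_pos": [0, 0, 0], "fingers": -1},
    {"twist": [0, 0, 0], "delta_pos": [0, 0, 0], "fingers": -1},
    {"twist": [0, 0, 0], "delta_pos": [0, 0, 0], "fingers": -1}
  ]
}}

```text
time_s: 3.7
eef_pos: [534.2, -229.2, 300.4]
tcp_rot: [-0.517, -2.819, -0.072]
ft_force: [-0.4, -0.0, -0.5]
opening: 85.5
grip_force: 0.0
```

```bash
python3 - <<'E'
from h import *
s=bot.sense();print(s['time_s'],s['qpos'].round(4).tolist(),s['eef_pos'].round(2).tolist(),s['tcp_rot'].round(4).tolist())
E
```

```text
3.7 [-0.4564, 0.4448, 0.8264, -0.0309, 2.1481, -1.6776] [534.15, -229.19, 300.37] [-0.517, -2.8191, -0.0725]
```

```bash
cat > kin.py <<'E'
from h import *
from scipy.optimize import least_squares
D=[([1.0827,.0527,1.4017,0,1.6886,-.0703],[212.86,479.6,230.54],[-.6514,-3.0729,.0022]),
([-0.4708,0.2088,1.0949,0.0002,1.8406,-1.6779],[532.86,-229.77,299.75],[-.568,-3.087,-.002]),
([-0.5054,-0.2228,1.6036,0.081,1.2077,-1.7205],[532.56,-228.25,302.2],[0.4672,2.5462,-0.1335]),
([-0.4564,0.4448,0.8264,-0.0309,2.1481,-1.6776],[534.15,-229.19,300.37],[-0.517,-2.8191,-0.0725])]
E_=lambda a,t:R.from_euler(a,t)
def fk(q,p):
    r0,z0,l2x,l2z,l3x,l3z,y1,y2,e,L=p
    A=E_('z',q[0]);B=A*E_('y',q[1]);C=B*E_('y',q[2]);F=C*E_('z',q[3]);G=F*E_('y',q[4]);H=G*E_('z',q[5]+np.pi/2)
    return A.apply([r0,0,z0])+B.apply([l2x,0,l2z])+C.apply([l3x,y1,l3z])+F.apply([0,y2,0])+G.apply([e,0,L]),H
def fit():
    p0=np.array([0,200,0,400,0,400,20,17,0,250.])
    return least_squares(lambda p:np.r_[np.concatenate([fk(q,p)[0]-x for q,x,_ in D]),(p-p0)*.002],p0).x
LIM=np.array([[-2.9,2.9],[-.91,2.17],[.12,2.37],[-1.06,4.2],[.26,2.73],[-2.93,2.93]])
def ik(p,pos,Rt,q0):
    s=least_squares(lambda q:np.r_[(fk(q,p)[0]-pos)/100,(Rt.inv()*fk(q,p)[1]).as_rotvec()*3],np.clip(q0,LIM[:,0]+.01,LIM[:,1]-.01),bounds=(LIM[:,0],LIM[:,1]))
    return s.x,np.sqrt(2*s.cost)
E
python3 - <<'E'
from kin import *
p=fit();print(p.round(1))
for q,x,r in D:
    a,b=fk(q,p);print((a-x).round(2),(R.from_rotvec(r).inv()*b).as_rotvec().round(3))
E
```

```text
[-2.000e-01  2.060e+02  3.000e-01  3.532e+02  1.061e+02  4.965e+02
  3.630e+01  6.000e-01  3.000e-01  2.804e+02]
[-0.  0.  0.] [-0. -0.  0.]
[-0.    0.03 -0.  ] [ 0. -0. -0.]
[ 0.   -0.01  0.  ] [ 0. -0.  0.]
[-0.   -0.03 -0.  ] [ 0. -0.  0.]
```

```bash
cat >> kin.py <<'E'
P=fit()
def Rt(z,y):
    z=z/np.linalg.norm(z);x=np.cross(y,z);return R.from_matrix(np.c_[x,y,z])
up=np.array([0,0,1.])
def bax(psi): return np.array([np.cos(psi),np.sin(psi),0])
def pose_grasp(c,psi,g,al,back=0):
    b=bax(psi);z=-up*np.cos(al)-b*np.sin(al);y=np.cross(up,b);return c+g*b+(18.7-back)*z,Rt(z,y)
def pose_up(c,psi,g,al,back=0):
    b=bax(psi);z=b*np.cos(al)-up*np.sin(al);y=np.cross(up,b);return c+g*up+(18.7-back)*z,Rt(z,y)
E
python3 - <<'E'
from kin import *
np.set_printoptions(suppress=True)
bc=np.array([552.7,-270.4,28]);tc=np.array([522.3,-118.6,48])
for al in np.radians([0,10,20,30,40,50]):
    for g in(0,15):
        x,r=pose_grasp(bc,np.radians(-20.7),g,al)
        q,c=ik(P,x,r,np.array(D[1][0])); print('G',np.degrees(al).round(),g,c.round(4),q.round(2))
        for ps in(-17,-60,20):
            x,r=pose_up(tc,np.radians(ps),g,al)
            best=min((ik(P,x,r,np.array(q0)) for q0 in (D[2][0],[-.3,-.8,2.2,0.1,.5,-1.6],[-.3,0.5,2,0.1,.5,-1.6])),key=lambda t:t[1]);q,c=best
            print('   U',ps,c.round(4),q.round(2),'wrist',(x-280.4*r.as_matrix()[:,2]).round())
E
```

```text
G 0.0 0 0.0 [-0.52  0.48  1.35 -0.    1.31 -1.72]
   U -17 1.5916 [-0.46 -0.41  2.37  1.33  0.26 -2.93] wrist [272. -42.  48.]
   U -60 1.9481 [ 0.15  0.18  1.83 -1.06  1.17  0.22] wrist [391. 108.  48.]
   U 20 1.907 [-0.51 -0.4   2.32  1.23  0.62 -2.93] wrist [ 276. -208.   48.]
G 0.0 15 0.0 [-0.51  0.51  1.3  -0.    1.33 -1.72]
   U -17 1.5178 [-0.46 -0.43  2.37  1.33  0.26 -2.93] wrist [272. -42.  63.]
   U -60 1.9182 [ 0.14  0.12  1.86 -1.06  1.14  0.17] wrist [391. 108.  63.]
   U 20 1.8387 [-0.52 -0.43  2.32  1.24  0.64 -2.93] wrist [ 276. -208.   63.]
G 10.0 0 0.0 [-0.5   0.6   1.19 -0.02  1.52 -1.71]
   U -17 1.1842 [-0.46 -0.37  2.37  1.32  0.26 -2.93] wrist [276. -43.  93.]
   U -60 1.4594 [ 0.11  0.15  1.87 -1.06  1.08  0.18] wrist [393. 105.  93.]
   U 20 1.5341 [-0.5  -0.26  2.22  1.14  0.64 -2.93] wrist [ 280. -207.   93.]
G 10.0 15 0.0 [-0.5   0.64  1.14 -0.02  1.54 -1.71]
   U -17 1.1105 [-0.46 -0.39  2.37  1.32  0.26 -2.93] wrist [276. -43. 108.]
   U -60 1.4248 [ 0.11  0.1   1.89 -1.06  1.07  0.15] wrist [393. 105. 108.]
   U 20 1.47 [-0.51 -0.29  2.22  1.14  0.66 
[... 1581 characters left out ...]
 U -60 0.0 [ 0.04  0.1   1.96 -1.04  0.91  0.12] wrist [422.  55. 231.]
   U 20 0.326 [-0.54 -0.07  2.06  0.87  0.77 -2.93] wrist [ 334. -187.  231.]
G 50.0 0 0.0 [-0.48  1.19  0.46 -0.13  2.36 -1.74]
   U -17 0.0 [-0.29 -0.1   2.12 -0.01  0.43 -1.56] wrist [361. -69. 248.]
   U -60 0.0 [-0.02  0.1   1.92 -0.79  0.89 -0.11] wrist [438.  27. 248.]
   U 20 0.0 [-0.54  0.    2.01  0.77  0.8  -2.92] wrist [ 364. -176.  248.]
G 50.0 15 0.0 [-0.48  1.26  0.34 -0.13  2.41 -1.74]
   U -17 0.0 [-0.29 -0.14  2.11 -0.01  0.47 -1.56] wrist [361. -69. 263.]
   U -60 0.0 [-0.02  0.07  1.91 -0.77  0.91 -0.14] wrist [438.  27. 263.]
   U 20 0.0 [-0.54 -0.03  2.01  0.75  0.83 -2.89] wrist [ 364. -176.  263.]
```

```bash
python3 - <<'E'
from kin import *
np.set_printoptions(suppress=True)
bc=np.array([552.7,-270.4,28]);tc=np.array([522.3,-118.6,48]);g=5
for al in np.radians([43,46,48,50]):
  print(np.degrees(al))
  for h in(0,40,80,120):
    x,r=pose_grasp(bc+[0,0,h],np.radians(-20.7),g,al,-2);q,c=ik(P,x,r,np.array(D[3][0])); print('G',h,c.round(4),q.round(2),x.round(1))
  for ps in(-17,-30,-40):
   for h in(0,80):
    x,r=pose_up(tc+[0,0,h],np.radians(ps),g,al,-2);q,c=ik(P,x,r,np.array([-.29,-.1,2.1,0,.45,-1.56]));print('   U',ps,h,c.round(4),q.round(2),x.round(1))
s=bot.sense();M=R.from_rotvec(s['tcp_rot']).as_matrix()
x,r=pose_grasp(bc+[0,0,100],np.radians(-20.7),g,np.radians(48),-2)
print((r.inv()*R.from_rotvec(s['tcp_rot'])).inv().as_rotvec().round(3), M.T@(x-s['eef_pos']), 'wash base',onz('top0',(490/1.5625,262/1.5625),0),onz('scene0',(280/1.5625,357/1.5625),0))
E
```

```text
43.0
G 0 0.0 [-0.48  1.08  0.58 -0.1   2.22 -1.72] [ 544.2 -267.2   12.9]
G 40 0.0 [-0.48  1.04  0.57 -0.11  2.27 -1.73] [ 544.2 -267.2   52.9]
G 80 0.0 [-0.48  1.    0.55 -0.11  2.33 -1.74] [ 544.2 -267.2   92.9]
G 120 0.0 [-0.48  0.98  0.51 -0.12  2.4  -1.75] [ 544.2 -267.2  132.9]
   U -17 0 0.0 [-0.29 -0.13  2.18 -0.02  0.26 -1.55] [ 536.8 -123.    38.9]
   U -17 80 0.0 [-0.29 -0.31  2.14 -0.01  0.49 -1.56] [ 536.8 -123.   118.9]
   U -30 0 0.0 [-0.17 -0.09  2.15 -0.74  0.39 -0.62] [ 535.4 -126.2   38.9]
   U -30 80 0.0 [-0.17 -0.26  2.11 -0.49  0.57 -0.9 ] [ 535.4 -126.2  118.9]
   U -40 0 0.0 [-0.09 -0.03  2.1  -0.92  0.55 -0.28] [ 533.9 -128.3   38.9]
   U -40 80 0.0 [-0.09 -0.2   2.06 -0.71  0.7  -0.54] [ 533.9 -128.3  118.9]
46.0
G 0 0.0 [-0.48  1.13  0.52 -0.11  2.28 -1.73] [ 543.4 -266.9   13.6]
G 40 0.0 [-0.48  1.09  0.51 -0.12  2.34 -1.73] [ 543.4 -266.9   53.6]
G 80 0.0 [-0.48  1.05  0.49 -0.12  2.39 -1.74] [ 543.4 -266.9   93.6]
G 120 0.0 [-0.48  1.02  0.46 -0.13  2.46 -1.76] [ 543.4 -266.9  133.6]
   U -17 0 0.0 [-0.29 -0.12  2.15 -0.01  0.34 -1.55] [ 536.1 -122.8   3
[... 1308 characters left out ...]
12  0.41 -0.14  2.48 -1.76] [ 542.5 -266.6   94.7]
G 120 0.0 [-0.48  1.09  0.38 -0.16  2.54 -1.77] [ 542.5 -266.6  134.7]
   U -17 0 0.0 [-0.29 -0.11  2.11 -0.01  0.44 -1.56] [ 535.  -122.5   37.1]
   U -17 80 0.0 [-0.29 -0.26  2.06 -0.01  0.65 -1.56] [ 535.  -122.5  117.1]
   U -30 0 0.0 [-0.19 -0.08  2.08 -0.45  0.51 -0.91] [ 533.8 -125.3   37.1]
   U -30 80 0.0 [-0.19 -0.23  2.03 -0.33  0.7  -1.05] [ 533.8 -125.3  117.1]
   U -40 0 0.0 [-0.12 -0.03  2.04 -0.65  0.62 -0.56] [ 532.5 -127.2   37.1]
   U -40 80 0.0 [-0.12 -0.18  1.99 -0.52  0.79 -0.73] [ 532.5 -127.2  117.1]
[ 0.001  0.559 -0.001] [-72.05817513 -31.9380197  173.0706527 ] wash base [ 719.9 -234.1    0. ] [ 732.6 -235.1   -0. ]
```

```bash
python3 - <<'E'
from kin import *
print(delta([543.4,-266.9,134]))
E
```

```text
[-6.7  -3.2  15.39]
```

Request:
{"fn": "drive_tool", "kwargs": {
  "rows": [
    {"twist": [0, 0, 0], "delta_pos": [-1.7, -0.8, 3.85], "fingers": -1},
    {"twist": [0, 0, 0], "delta_pos": [-1.7, -0.8, 3.85], "fingers": -1},
    {"twist": [0, 0, 0], "delta_pos": [-1.7, -0.8, 3.85], "fingers": -1},
    {"twist": [0, 0, 0], "delta_pos": [-1.6, -0.8, 3.84], "fingers": -1},
    {"twist": [0, 0.13, 0], "delta_pos": [0, 0, 0], "fingers": -1},
    {"twist": [0, 0.13, 0], "delta_pos": [0, 0, 0], "fingers": -1},
    {"twist": [0, 0.13, 0], "delta_pos": [0, 0, 0], "fingers": -1},
    {"twist": [0, 0.134, 0], "delta_pos": [0, 0, 0], "fingers": -1}
  ]
}}

```text
time_s: 4.5
eef_pos: [542.7, -266.9, 139.4]
tcp_rot: [-0.425, -2.31, -0.178]
ft_force: [-0.1, -1.0, 0.6]
opening: 85.7
grip_force: 0.0
```

Request:
{"fn": "drive_tool", "kwargs": {
  "rows": [
    {"twist": [0, 0, 0], "delta_pos": [0, 0, 0], "fingers": -1},
    {"twist": [0, 0, 0], "delta_pos": [0, 0, 0], "fingers": -1}
  ]
}}

```text
time_s: 4.7
eef_pos: [542.4, -266.7, 135.3]
tcp_rot: [-0.424, -2.311, -0.178]
ft_force: [-0.6, -0.5, 1.5]
opening: 85.6
grip_force: 0.0
```

```bash
python3 - <<'E'
from kin import *
bc=np.array([552.7,-270.4,28])
x,r=pose_grasp(bc,np.radians(-20.7),5,np.radians(46),-2)
s=bot.sense();print(s['eef_pos'],s['qpos'].round(2));print((R.from_rotvec(s['tcp_rot']).inv()*r).as_rotvec().round(3),delta(x))
w=shot('wrist','w1')['img'];t=shot('top','t1')['img']; sc=shot('scene','s1')['img']
f=lambda i:cv2.resize(i,(400,300),interpolation=cv2.INTER_AREA)
cv2.imwrite('pics/c1.png',np.vstack([np.hstack([f(w),cv2.resize(t[165:285,240:400],(400,300),interpolation=cv2.INTER_CUBIC)]),np.hstack([cv2.resize(sc[130:280,100:300],(400,300),interpolation=cv2.INTER_CUBIC),f(sc)])]))
E
```

```text
[ 542.37151858 -266.72092278  135.33024665] [-0.48  1.02  0.47 -0.13  2.45 -1.75]
[ 0.001  0.004 -0.001] [-8.8   0.03  8.41]
```

View pics/c1.png

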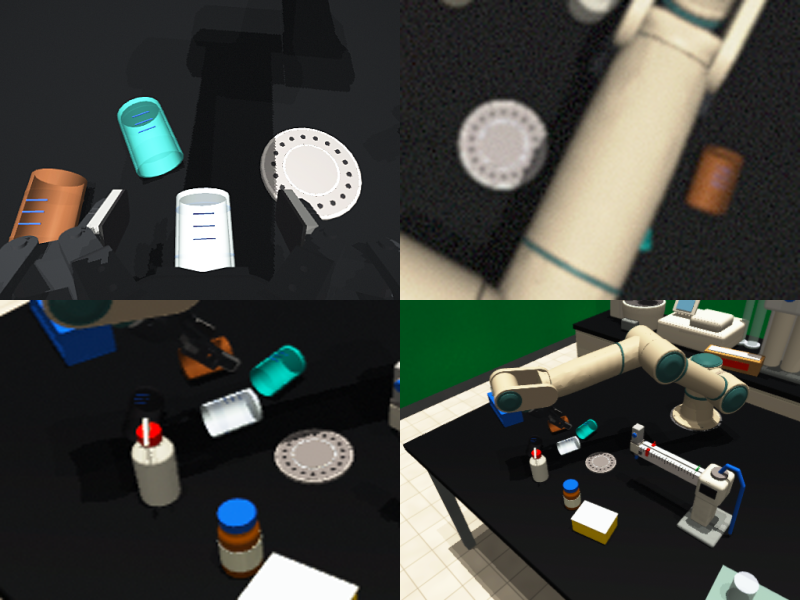

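```bash
python3 - <<'E'
from kin import *
b=bax(np.radians(-20.7));c=np.array([552.7,-270.4,28])
for f in('scene0','w1'): print(f,'out/in ends',proj(f,[c+40*b,c-40*b]))
s=load('scene0')['img'];w=load('w1')['img']
cv2.imwrite('pics/z.png',np.hstack([cv2.resize(s[165:213,192:256],(400,300),interpolation=cv2.INTER_CUBIC),cv2.resize(w[200:380,140:380],(400,300),interpolation=cv2.INTER_CUBIC)]))
E
```

```text
scene0 out/in ends [[202.5 190.4]
 [225.8 182.7]]
w1 out/in ends [[259.8 364.8]
 [259.6 254.3]]
```

View pics/z.png

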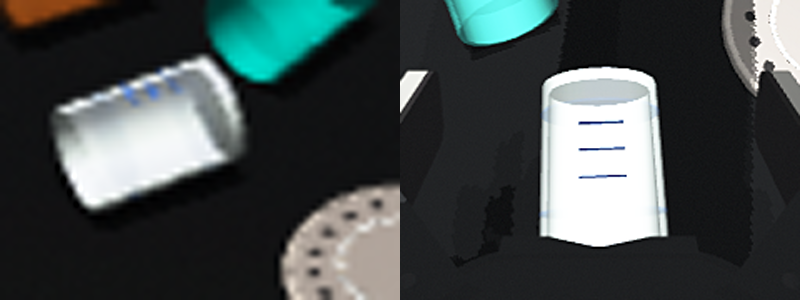

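The picture shows the white beaker centred between the open fingers, with its bottom (grey disc) at the far, robot-side end. The mouth therefore points outward, as expected. I'll go straight down and grip it.

Request:
{"fn": "drive_tool", "kwargs": {
  "force": 30,
  "rows": [
    {"twist": [0, 0, 0], "delta_pos": [-2.4, 0, 2.3], "fingers": -1},
    {"twist": [0, 0, 0], "delta_pos": [-2.4, 0, 2.3], "fingers": -1},
    {"twist": [0, 0, 0], "delta_pos": [-2.0, 0, 1.9], "fingers": -1},
    {"twist": [0, 0, 0], "delta_pos": [-1.0, 0, 0.95], "fingers": -1},
    {"twist": [0, 0, 0], "delta_pos": [-1.0, 0, 0.95], "fingers": -1},
    {"twist": [0, 0, 0], "delta_pos": [0, 0, 0], "fingers": -1}
  ]
}}

```text
time_s: 5.45
eef_pos: [542.4, -266.7, 13.2]
tcp_rot: [-0.423, -2.307, -0.18]
ft_force: [-0.5, -0.1, -1.0]
opening: 85.8
grip_force: 0.0
```

Request:
{"fn": "drive_tool", "kwargs": {
  "rows": [
    {"twist": [0, 0, 0], "delta_pos": [0, 0, 0], "fingers": 0},
    {"twist": [0, 0, 0], "delta_pos": [0, 0, 0], "fingers": 0.6},
    {"twist": [0, 0, 0], "delta_pos": [0, 0, 0], "fingers": 1},
    {"twist": [0, 0, 0], "delta_pos": [0, 0, 0], "fingers": 1},
    {"twist": [0, 0, 0], "delta_pos": [0, 0, 0], "fingers": 1},
    {"twist": [0, 0, 0], "delta_pos": [0, 0, 0], "fingers": 1}
  ]
}}

```text
time_s: 6.05
eef_pos: [543.2, -267.1, 15.1]
tcp_rot: [-0.424, -2.309, -0.179]
ft_force: [1.7, -0.6, 6.0]
opening: 56.1
grip_force: 31.7
```

Request:
{"fn": "drive_tool", "kwargs": {
  "rows": [
    {"twist": [0, 0, 0], "delta_pos": [1.2, 0, -1.15], "fingers": 1},
    {"twist": [0, 0, 0], "delta_pos": [2.4, 0, -2.3], "fingers": 1},
    {"twist": [0, 0, 0], "delta_pos": [2.4, 0, -2.3], "fingers": 1},
    {"twist": [0, 0, 0], "delta_pos": [2.4, 0, -2.3], "fingers": 1},
    {"twist": [0, 0, 0], "delta_pos": [1.2, 0, -1.15], "fingers": 1},
    {"twist": [0, -0.13, 0], "delta_pos": [0, 0, 0], "fingers": 1},
    {"twist": [0, -0.13, 0], "delta_pos": [0, 0, 0], "fingers": 1},
    {"twist": [0, -0.13, 0], "delta_pos": [0, 0, 0], "fingers": 1}
  ]
}}

```text
time_s: 6.85
eef_pos: [542.4, -266.7, 145.9]
tcp_rot: [-0.494, -2.693, -0.103]
ft_force: [0.5, -1.2, -0.3]
opening: 56.1
grip_force: 32.0
```

Request:
{"fn": "drive_tool", "kwargs": {
  "rows": [
    {"twist": [0, -0.13, 0], "delta_pos": [0, 0, 0], "fingers": 1},
    {"twist": [0, -0.13, 0], "delta_pos": [0, 0, 0], "fingers": 1},
    {"twist": [0, -0.13, 0], "delta_pos": [0, 0, 0], "fingers": 1},
    {"twist": [0, -0.13, 0], "delta_pos": [0, 0, 0], "fingers": 1},
    {"twist": [0, -0.13, 0], "delta_pos": [0, 0, 0], "fingers": 1},
    {"twist": [0, -0.13, 0], "delta_pos": [0, 0, 0], "fingers": 1},
    {"twist": [0, -0.13, 0], "delta_pos": [0, 0, 0], "fingers": 1},
    {"twist": [0, 0, 0], "delta_pos": [0, 0, 0], "fingers": 1}
  ]
}}

```text
time_s: 7.65
eef_pos: [538.7, -264.8, 142.2]
tcp_rot: [0.48, 2.613, -0.118]
ft_force: [-0.8, 1.2, -1.3]
opening: 56.1
grip_force: 32.0
```

```bash
cat > up.py <<'E'
from kin import *
import sys
h=float(sys.argv[1]);ps=np.radians(-17);g0=543.2
# actual grasp: tcp relative to beaker centre in beaker frame, at grasp
tcp=np.array([543.2,-267.1,15.1]);Rg=R.from_rotvec([-.424,-2.309,-.179])
bc=np.array([552.7,-270.4,28]);b=bax(np.radians(-20.7));s_=np.cross(up,b);Bg=R.from_matrix(np.c_[b,s_,up])
off=Bg.inv().apply(tcp-bc);rel=Bg.inv()*Rg
b2=bax(ps);Bu=R.from_matrix(np.c_[up,np.cross(up,b2),-b2])
x=np.array([522.3,-118.6,48+h])+Bu.apply(off);r=Bu*rel
s=bot.sense();c=R.from_rotvec(s['tcp_rot'])
print(s['time_s'],s['eef_pos'].round(1),s['qpos'].round(2),'off',off.round(1),'target',x.round(1))
print('twist',(c.inv()*r).as_rotvec().round(3),'now',delta(x),'after twist',(r.as_matrix().T@(x-s['eef_pos'])/10).round(2),'world up in tool',r.as_matrix()[2].round(3), ik(P,x,r,s['qpos']))
E
python3 up.py 80
```

```text
7.65 [ 538.7 -264.8  142.2] [-0.56 -0.03  1.73  0.12  0.96 -1.81] off [-10.1  -0.3 -12.9] target [ 534.6 -122.6  117.9]
twist [-0.039 -0.28  -0.053] now [ 5.95 13.14 -0.41] after twist [ 4.98 13.47 -1.42] world up in tool [-0.696  0.002 -0.718] (array([-0.29150853, -0.29654159,  2.11443473, -0.00496058,  0.55390766,
       -1.56134323]), np.float64(5.317051557877282e-15))
```

Request:
{"fn": "drive_tool", "kwargs": {
  "rows": [
    {"twist": [-0.02, -0.14, -0.026], "delta_pos": [0, 0, 0], "fingers": 1},
    {"twist": [-0.02, -0.14, -0.027], "delta_pos": [0, 0, 0], "fingers": 1},
    {"twist": [0, 0, 0], "delta_pos": [1.0, 2.7, -0.3], "fingers": 1},
    {"twist": [0, 0, 0], "delta_pos": [1.0, 2.7, -0.3], "fingers": 1},
    {"twist": [0, 0, 0], "delta_pos": [1.0, 2.7, -0.3], "fingers": 1},
    {"twist": [0, 0, 0], "delta_pos": [1.0, 2.7, -0.3], "fingers": 1},
    {"twist": [0, 0, 0], "delta_pos": [1.0, 2.7, -0.3], "fingers": 1},
    {"twist": [0, 0, 0], "delta_pos": [0, 0, 0], "fingers": 1}
  ]
}}

```text
time_s: 8.45
eef_pos: [538.1, -121.4, 121.8]
tcp_rot: [0.347, 2.348, -0.14]
ft_force: [1.4, 0.4, -0.8]
opening: 56.3
grip_force: 32.2
```

Request:
{"fn": "drive_tool", "kwargs": {
  "rows": [
    {"twist": [0, 0, 0], "delta_pos": [0, 0, 0], "fingers": 1},
    {"twist": [0, 0, 0], "delta_pos": [0, 0, 0], "fingers": 1}
  ]
}}

```text
time_s: 8.65
eef_pos: [538.2, -124.8, 122.8]
tcp_rot: [0.351, 2.344, -0.143]
ft_force: [0.1, 0.5, -1.0]
opening: 56.2
grip_force: 32.2
```

```bash
python3 up.py 25; python3 - <<'E'
from h import *
s=shot('scene','s2')['img'];t=shot('top','t2')['img']
cv2.imwrite('pics/c2.png',np.hstack([cv2.resize(s[120:240,200:360],(400,300),interpolation=cv2.INTER_CUBIC),cv2.resize(t[150:270,220:380],(400,300),interpolation=cv2.INTER_CUBIC)]))
E
```

```text
8.65 [ 538.2 -124.8  122.8] [-0.29 -0.29  2.1  -0.    0.55 -1.56] off [-10.1  -0.3 -12.9] target [ 534.6 -122.6   62.9]
twist [-0.001  0.006  0.001] now [4.49 0.09 3.98] after twist [4.46 0.09 4.01] world up in tool [-0.696  0.002 -0.718] (array([-0.29150677, -0.18641784,  2.15124474, -0.00659511,  0.40697631,
       -1.55950438]), np.float64(6.396358300201555e-11))
```

View pics/c2.png

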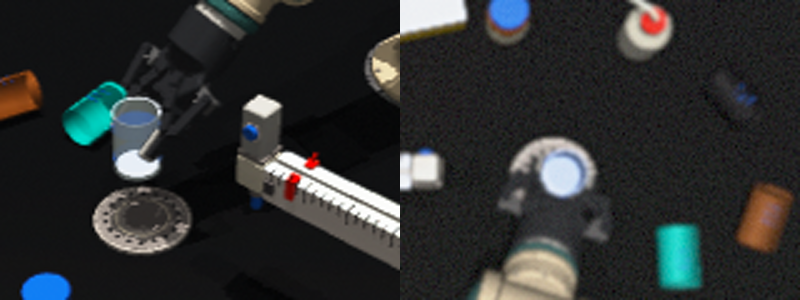

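The beaker is upright with its mouth up, at crop (137,138) above the tray at (142,218). I'll check its x/y, then lower it.

```bash
python3 - <<'E'
from h import *
print(onz('top0',(285.3,219.4),172.9),'bottom', onz('scene0',(200+137.5/2.5,120+163/2.5),93))
E
```

```text
[ 522.7 -117.6  172.9] bottom [ 522.9 -121.4   93. ]
```

Request:
{"fn": "drive_tool", "kwargs": {
  "rows": [
    {"twist": [0, 0, 0], "delta_pos": [1.5, 0, 1.33], "fingers": 1},
    {"twist": [0, 0, 0], "delta_pos": [1.5, 0, 1.33], "fingers": 1},
    {"twist": [0, 0.006, 0], "delta_pos": [1.5, 0.1, 1.33], "fingers": 1},
    {"twist": [0, 0, 0], "delta_pos": [0, 0, 0], "fingers": 1},
    {"twist": [0, 0, 0], "delta_pos": [0, 0, 0], "fingers": 1}
  ]
}}

```text
time_s: 9.25
eef_pos: [534.0, -122.4, 62.4]
tcp_rot: [0.353, 2.35, -0.142]
ft_force: [0.2, -0.9, -0.1]
opening: 56.2
grip_force: 32.2
```

```bash
python3 up.py 1
```

```text
9.25 [ 534.  -122.4   62.4] [-0.29 -0.19  2.15 -0.01  0.4  -1.56] off [-10.1  -0.3 -12.9] target [ 534.6 -122.6   38.9]
twist [-0.001  0.     0.   ] now [ 1.59 -0.    1.72] after twist [ 1.59 -0.01  1.72] world up in tool [-0.696  0.002 -0.718] (array([-0.29150551, -0.12863915,  2.16012876, -0.00782379,  0.34031532,
       -1.55818481]), np.float64(8.512049012658078e-10))
```

Request:
{"fn": "drive_tool", "kwargs": {
  "rows": [
    {"twist": [0, 0, 0], "delta_pos": [0.7, 0, 0.9], "fingers": 1},
    {"twist": [0, 0, 0], "delta_pos": [0.5, 0, 0.6], "fingers": 1},
    {"twist": [0, 0, 0], "delta_pos": [0.2, 0, 0.3], "fingers": 1},
    {"twist": [0, 0, 0], "delta_pos": [0, 0, 0], "fingers": 1},
    {"twist": [0, 0, 0], "delta_pos": [0, 0, 0], "fingers": 1}
  ]
}}

```text
time_s: 9.75
eef_pos: [537.2, -122.9, 40.7]
tcp_rot: [0.351, 2.347, -0.142]
ft_force: [1.3, -0.9, 2.3]
opening: 56.2
grip_force: 32.0
```

Request:
{"fn": "drive_tool", "kwargs": {
  "rows": [
    {"twist": [0, 0, 0], "delta_pos": [0.07, 0, 0.07], "fingers": 1},
    {"twist": [0, 0, 0], "delta_pos": [0, 0, 0], "fingers": 1},
    {"twist": [0, 0, 0], "delta_pos": [0, 0, 0], "fingers": 1}
  ]
}}

```text
time_s: 10.05
eef_pos: [537.7, -123.1, 40.7]
tcp_rot: [0.351, 2.345, -0.142]
ft_force: [-3.7, 0.6, 8.3]
opening: 56.1
grip_force: 32.5
```

Contact with the tray is at z ≈ 40.7. Now I'll release.

Request:
{"fn": "drive_tool", "kwargs": {
  "rows": [
    {"twist": [0, 0, 0], "delta_pos": [-0.05, 0, -0.05], "fingers": 0.25},
    {"twist": [0, 0, 0], "delta_pos": [0, 0, 0], "fingers": 0},
    {"twist": [0, 0, 0], "delta_pos": [0, 0, 0], "fingers": -0.5},
    {"twist": [0, 0, 0], "delta_pos": [0, 0, 0], "fingers": -1},
    {"twist": [0, 0, 0], "delta_pos": [0, 0, 0], "fingers": -1},
    {"twist": [0, 0, 0], "delta_pos": [0, 0, 0], "fingers": -1}
  ]
}}

```text
time_s: 10.65
eef_pos: [535.8, -122.3, 38.4]
tcp_rot: [0.352, 2.351, -0.141]
ft_force: [0.2, 0.0, 0.3]
opening: 85.5
grip_force: 0.0
```

```bash
python3 - <<'E'
from h import *
s=shot('scene','s3')['img'];t=shot('top','t3')['img'];w=shot('wrist','w3')['img']
cv2.imwrite('pics/c3.png',np.vstack([np.hstack([cv2.resize(s[150:240,220:340],(400,300),interpolation=cv2.INTER_CUBIC),cv2.resize(t[180:270,230:350],(400,300),interpolation=cv2.INTER_CUBIC)]),np.hstack([cv2.resize(w,(400,300)),np.zeros((300,400,3),np.uint8)])]))
E
```

```text
(no output)
```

View pics/c3.png

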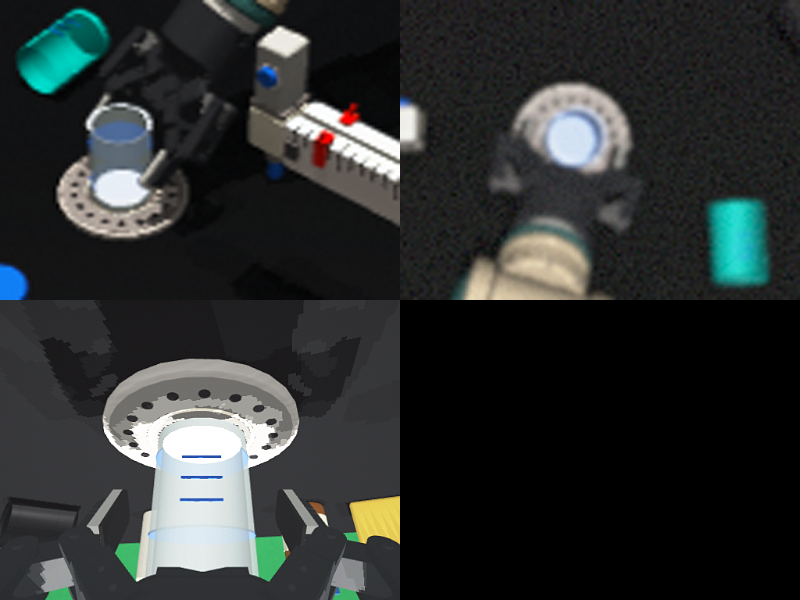

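```bash
python3 - <<'E'
from h import *
print(onz('t3',(230+171/3.3333-.35,180+138/3.3333-.35),88),onz('s3',(220+121/3.3333-.35,150+189/3.3333-.35),10))
E
```

```text
[ 522.7 -111.7   88. ] [ 522.5 -120.7   10. ]
```

Request:
{"fn": "drive_tool", "kwargs": {
  "rows": [
    {"twist": [0, 0, 0], "delta_pos": [0, 0, -1], "fingers": -1},
    {"twist": [0, 0, 0], "delta_pos": [0, 0, -3], "fingers": -1},
    {"twist": [0, 0, 0], "delta_pos": [0, 0, -3], "fingers": -1},
    {"twist": [0, 0, 0], "delta_pos": [-2.1, 0, -2.2], "fingers": -1},
    {"twist": [0, 0, 0], "delta_pos": [-2.8, 0, -2.9], "fingers": -1},
    {"twist": [0, 0, 0], "delta_pos": [-2.8, 0, -2.9], "fingers": -1},
    {"twist": [0, 0, 0], "delta_pos": [-2.8, 0, -2.9], "fingers": -1},
    {"twist": [0, 0, 0], "delta_pos": [-2.8, 0, -2.9], "fingers": -1}
  ]
}}

```text
time_s: 11.6
eef_pos: [488.6, -108.1, 282.7]
tcp_rot: [0.351, 2.349, -0.142]
ft_force: [0.9, 1.0, -0.7]
opening: 85.5
grip_force: 0.0
```

```bash
cat > gr.py <<'E'
from kin import *
import sys
x=np.array([float(v) for v in sys.argv[1:4]])
# tool down, y along -/+ world x (choose nearest), 
s=bot.sense();c=R.from_rotvec(s['tcp_rot']);print(s['time_s'],s['eef_pos'].round(1),s['qpos'].round(2))
for sg in(1,-1):
    r=Rt(-up,np.array([sg,0,0.]));q,e=ik(P,x,r,s['qpos'])
    print(sg,'twist',(c.inv()*r).as_rotvec().round(3),'delta after',(r.as_matrix().T@(x-s['eef_pos'])/10).round(2),q.round(2),e.round(4))
E
python3 gr.py 521 46 285
```

```text
11.6 [ 488.6 -108.1  282.7] [-0.29 -0.61  2.   -0.01  0.99 -1.56]
1 twist [0.49  0.661 1.207] delta after [15.41  3.24 -0.23] [0.02 0.04 1.31 0.   1.79 0.02] 0.0
-1 twist [-0.714  0.53  -1.763] delta after [-15.41  -3.24  -0.23] [ 0.09  0.04  1.31 -0.04  1.79 -2.93] 0.4876
```

Request:
{"fn": "drive_tool", "kwargs": {
  "rows": [
    {"twist": [0.0445, 0.0601, 0.1097], "delta_pos": [0, 0, 0], "fingers": -1},
    {"twist": [0.0445, 0.0601, 0.1097], "delta_pos": [0, 0, 0], "fingers": -1},
    {"twist": [0.0445, 0.0601, 0.1097], "delta_pos": [0, 0, 0], "fingers": -1},
    {"twist": [0.0445, 0.0601, 0.1097], "delta_pos": [0, 0, 0], "fingers": -1},
    {"twist": [0.0445, 0.0601, 0.1097], "delta_pos": [0, 0, 0], "fingers": -1},
    {"twist": [0.0445, 0.0601, 0.1097], "delta_pos": [0, 0, 0], "fingers": -1},
    {"twist": [0.0445, 0.0601, 0.1097], "delta_pos": [0, 0, 0], "fingers": -1},
    {"twist": [0.0445, 0.0601, 0.1097], "delta_pos": [0, 0, 0], "fingers": -1}
  ]
}}

```text
time_s: 12.4
eef_pos: [489.1, -108.0, 280.9]
tcp_rot: [1.704, 2.376, -0.047]
ft_force: [-0.9, 0.2, 0.6]
opening: 85.4
grip_force: 0.0
```

Request:
{"fn": "drive_tool", "kwargs": {
  "rows": [
    {"twist": [0.0445, 0.0601, 0.1097], "delta_pos": [0, 0, 0], "fingers": -1},
    {"twist": [0.0445, 0.0601, 0.1097], "delta_pos": [0, 0, 0], "fingers": -1},
    {"twist": [0.0445, 0.0601, 0.1097], "delta_pos": [0, 0, 0], "fingers": -1},
    {"twist": [0, 0, 0], "delta_pos": [0, 0, 0], "fingers": -1},
    {"twist": [0, 0, 0], "delta_pos": [0, 0, 0], "fingers": -1}
  ]
}}

```text
time_s: 12.9
eef_pos: [489.1, -108.5, 280.5]
tcp_rot: [2.218, 2.224, -0.0]
ft_force: [-1.1, -0.9, 0.2]
opening: 85.4
grip_force: 0.0
```

```bash
python3 gr.py 521 46 290
```

```text
12.9 [ 489.1 -108.5  280.5] [-0.29 -0.02  1.38 -0.    1.78 -0.29]
1 twist [0.    0.001 0.003] delta after [15.45  3.19 -0.95] [0.02 0.04 1.3  0.   1.8  0.02] 0.0
-1 twist [-1.000e-03  0.000e+00 -3.139e+00] delta after [-15.45  -3.19  -0.95] [ 0.08  0.04  1.3  -0.04  1.8  -2.93] 0.4887
```

Request:
{"fn": "drive_tool", "kwargs": {
  "rows": [
    {"twist": [0, 0, 0], "delta_pos": [3, 0.64, -0.5], "fingers": -1},
    {"twist": [0, 0, 0], "delta_pos": [4, 0.83, -0.45], "fingers": -1},
    {"twist": [0, 0, 0], "delta_pos": [4.5, 0.92, 0], "fingers": -1},
    {"twist": [0, 0, 0], "delta_pos": [4, 0.8, 0], "fingers": -1},
    {"twist": [0, 0, 0], "delta_pos": [0, 0, 2], "fingers": -1},
    {"twist": [0, 0, 0], "delta_pos": [0, 0, 3], "fingers": -1},
    {"twist": [0, 0, 0], "delta_pos": [0, 0, 1.5], "fingers": -1},
    {"twist": [0, 0, 0], "delta_pos": [0, 0, 0], "fingers": -1}
  ]
}}

```text
time_s: 13.7
eef_pos: [519.6, 46.9, 223.2]
tcp_rot: [-2.218, -2.222, 0.004]
ft_force: [-0.2, 0.6, 1.0]
opening: 85.3
grip_force: 0.0
```

```bash
python3 gr.py 521 46.5 210.5; python3 - <<'E'
from h import *
s=shot('scene','s4')['img'];w=shot('wrist','w4')['img']
cv2.imwrite('pics/c4.png',np.hstack([cv2.resize(s[140:230,240:360],(400,300),interpolation=cv2.INTER_CUBIC),cv2.resize(w,(400,300))]))
E
```

```text
13.7 [519.6  46.9 223.2] [ 0.02  0.05  1.42 -0.    1.68  0.02]
1 twist [-0.004  0.     0.002] delta after [-0.04  0.14  1.27] [ 0.02  0.05  1.44 -0.    1.65  0.02] 0.0
-1 twist [-0.    -0.006 -3.14 ] delta after [ 0.04 -0.14  1.27] [ 0.09  0.05  1.44 -0.06  1.64 -2.93] 0.4665
```

View pics/c4.png

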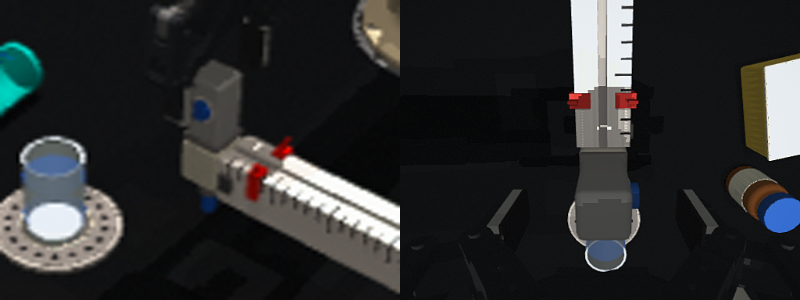

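The grip is centred between the fingers at crop (603,200), and the beaker is upright on the tray at (55,205). I'll lower the last bit and squeeze.

Request:
{"fn": "drive_tool", "kwargs": {
  "force": 40,
  "rows": [
    {"twist": [0, 0, 0], "delta_pos": [0, 0.1, 1.25], "fingers": -1},
    {"twist": [0, 0, 0], "delta_pos": [0, 0, 0], "fingers": 0},
    {"twist": [0, 0, 0], "delta_pos": [0, 0, 0], "fingers": 0.5},
    {"twist": [0, 0, 0], "delta_pos": [0, 0, 0], "fingers": 1},
    {"twist": [0, 0, 0], "delta_pos": [0, 0, 0], "fingers": 1},
    {"twist": [0, 0, 0], "delta_pos": [0, 0, 0], "fingers": 1},
    {"twist": [0, 0, 0], "delta_pos": [0, 0, 0], "fingers": 1},
    {"twist": [0, 0, 0], "delta_pos": [0, 0, 0], "fingers": 1}
  ]
}}

```text
time_s: 14.6
eef_pos: [521.0, 46.7, 213.9]
tcp_rot: [-2.22, -2.221, 0.002]
ft_force: [-9.2, -0.8, 4.8]
opening: 29.1
grip_force: 43.0
```

Request:
{"fn": "drive_tool", "kwargs": {
  "rows": [
    {"twist": [0, 0, 0], "delta_pos": [0, -0.05, 0], "fingers": 1},
    {"twist": [0, 0, 0], "delta_pos": [-1.5, -0.03, 0], "fingers": 1},
    {"twist": [0, 0, 0], "delta_pos": [-2.5, 0, 0], "fingers": 1},
    {"twist": [0, 0, 0], "delta_pos": [-3, 0, 0], "fingers": 1},
    {"twist": [0, 0, 0], "delta_pos": [-3, 0, 0], "fingers": 1},
    {"twist": [0, 0, 0], "delta_pos": [-2.5, 0, 0], "fingers": 1},
    {"twist": [0, 0, 0], "delta_pos": [-1.5, 0, 0], "fingers": 1},
    {"twist": [0, 0, 0], "delta_pos": [-0.8, 0, 0], "fingers": 1}
  ]
}}

```text
time_s: 15.4
eef_pos: [522.4, -101.6, 213.9]
tcp_rot: [2.219, 2.221, 0.007]
ft_force: [9.9, 6.1, 1.9]
opening: 29.4
grip_force: 43.2
```

Request:
{"fn": "drive_tool", "kwargs": {
  "rows": [
    {"twist": [0, 0, 0], "delta_pos": [0, 0, 0], "fingers": 1},
    {"twist": [0, 0, 0], "delta_pos": [0, 0, 0], "fingers": 1}
  ]
}}

```text
time_s: 15.6
eef_pos: [522.4, -100.7, 213.9]
tcp_rot: [2.219, 2.222, 0.006]
ft_force: [8.7, 3.5, 1.9]
opening: 29.8
grip_force: 42.9
```

```bash
python3 - <<'E'
from h import *
s=shot('scene','s5')['img'];t=shot('top','t5')['img']
cv2.imwrite('pics/c5.png',np.vstack([np.hstack([cv2.resize(s[145:220,270:370],(400,300),interpolation=cv2.INTER_CUBIC),cv2.resize(t[180:255,180:280],(400,300),interpolation=cv2.INTER_CUBIC)]),np.hstack([cv2.resize(s[130:250,200:360],(400,300),interpolation=cv2.INTER_CUBIC),cv2.resize(s[155:200,290:350],(400,300),interpolation=cv2.INTER_CUBIC)])]))
E
```

```text
(no output)
```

View pics/c5.png

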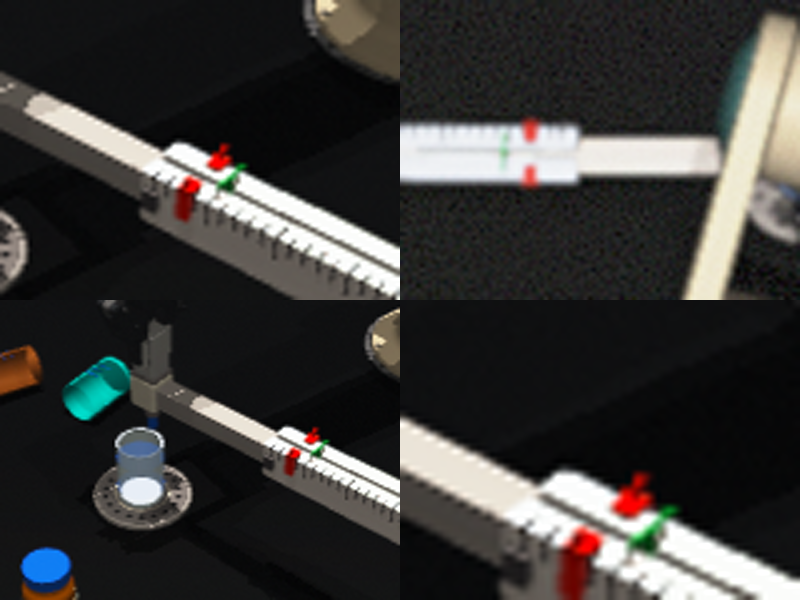

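The pointer is still short of the index: top crop x = 504 against 530, roughly 18–19 mm. The beaker is upright under the spout.

Request:
{"fn": "drive_tool", "kwargs": {
  "rows": [
    {"twist": [0, 0, 0], "delta_pos": [-1.0, 0.03, 0], "fingers": 1},
    {"twist": [0, 0, 0], "delta_pos": [-0.8, 0, 0], "fingers": 1},
    {"twist": [0, 0, 0], "delta_pos": [0, 0, 0], "fingers": 1},
    {"twist": [0, 0, 0], "delta_pos": [0, 0, 0], "fingers": 1}
  ]
}}

```text
time_s: 16.1
eef_pos: [522.6, -118.6, 213.9]
tcp_rot: [2.218, 2.222, 0.006]
ft_force: [7.0, 4.1, 1.7]
opening: 29.4
grip_force: 42.6
```

```bash
cat > pi.py <<'E'
from h import *
import sys
n=sys.argv[1]
def cen(f,x0,x1,y0,y1):
    im=load(f)['img'].astype(float)[y0:y1,x0:x1];b,g,r=im[...,0],im[...,1],im[...,2]
    out=[]
    for w in(np.clip(g-np.maximum(r,b)-12,0,None),np.clip(r-np.maximum(g,b)-40,0,None)):
        yy,xx=np.mgrid[y0:y1,x0:x1];out.append((w.sum().round(),[(w*xx).sum()/w.sum(),(w*yy).sum()/w.sum()]))
    return out
for f,box in(('t'+n,(180,228,205,232)),('s'+n,(300,345,178,205))):
    if f[0]=='t':
        shot('top',f);G,Rd=cen(f,*box);print(f,G,Rd,onz(f,G[1],207),onz(f,Rd[1],207))
    else: shot('scene',f)
s=load('s'+n)['img']
cv2.imwrite('pics/c%s.png'%n,np.hstack([cv2.resize(s[175:205,305:345],(400,300),interpolation=cv2.INTER_CUBIC),cv2.resize(load('t'+n)['img'][195:240,195:255],(400,300),interpolation=cv2.INTER_CUBIC)]))
# calibration of the same measure at home and at t5
for f,bx in(('top0',(150,170,205,230)),('t5',(180,228,205,232))): print(f,cen(f,*bx)[0])
print(cen('top0',195,228,205,232)[1])
E
python3 pi.py 6
```

```text
t6 (np.float64(139.0), [np.float64(211.3956834532374), np.float64(218.10071942446044)]) (np.float64(2143.0), [np.float64(212.1754549696687), np.float64(217.79654689687354)]) [520.  102.9 207. ] [520.9 100.6 207. ]
top0 (np.float64(120.0), [np.float64(155.90833333333333), np.float64(216.95)])
t5 (np.float64(139.0), [np.float64(205.44604316546761), np.float64(217.11510791366908)])
(np.float64(2537.0), [np.float64(212.10287741426882), np.float64(217.55143870713442)])pi.py:8: RuntimeWarning: invalid value encountered in scalar divide
  yy,xx=np.mgrid[y0:y1,x0:x1];out.append((w.sum().round(),[(w*xx).sum()/w.sum(),(w*yy).sum()/w.sum()]))
```

View pics/c6.png

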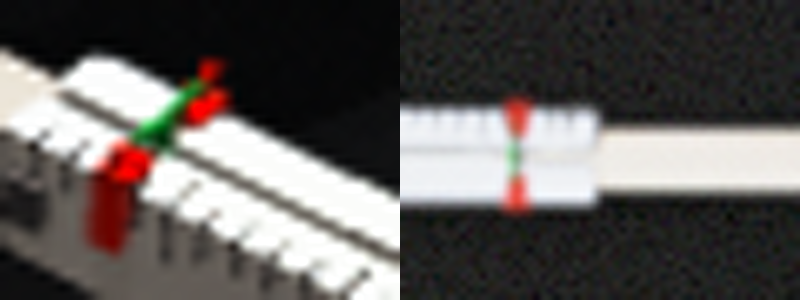

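The green pointer now lies between the red fins in both views, about 1–2 mm short in the top view (x = 514 against 517). One small correction.

Request:
{"fn": "drive_tool", "kwargs": {
  "rows": [
    {"twist": [0, 0, 0], "delta_pos": [-0.13, 0, 0], "fingers": 1},
    {"twist": [0, 0, 0], "delta_pos": [0, 0, 0], "fingers": 1},
    {"twist": [0, 0, 0], "delta_pos": [0, 0, 0], "fingers": 1},
    {"twist": [0, 0, 0], "delta_pos": [0, 0, 0], "fingers": 1},
    {"twist": [0, 0, 0], "delta_pos": [0, 0, 0], "fingers": 1}
  ]
}}

```text
time_s: 16.7
eef_pos: [522.6, -119.6, 213.9]
tcp_rot: [2.218, 2.223, 0.006]
ft_force: [6.8, 4.7, 2.4]
opening: 29.9
grip_force: 42.6
```

```bash
python3 pi.py 7 2>/dev/null|head -1; python3 - <<'E'
from h import *
s=bot.sense();print(s['eef_pos'],s['opening'],s['grip_force'],s['time_s'])
# beaker unchanged between s4 and s7?
a,b=[load(f)['img'][188:225,240:280].astype(int) for f in('s5','s7')];print(abs(a-b).mean())
E
```

```text
t7 (np.float64(80.0), [np.float64(212.0375), np.float64(217.475)]) (np.float64(2105.0), [np.float64(212.14014251781472), np.float64(217.76722090261282)]) [521.9 101.1 207. ] [521.  100.7 207. ]
[ 522.63829627 -119.63320266  213.89665886] 29.70520652705723 42.59184926748276 16.8
6.777477477477477
```

```bash
python3 -c "
from workcell import bot
print(bot.job_done())"
```

```text
the job is handed in; nothing more can be done
None
```

I handed the job in at 16.8 s, with no verdict returned: the beaker stands upright and released in the middle of the drip tray, and the gripper holds the spout-arm grip (about 43 N, button pressed in) with the pointer within about 1 mm of the index in the last top-camera picture.

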